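# Unload and reload the vial warmer, press its hood home and set the push-to-turn thermostat

## Task

Get the perfumer's vial warmer going: take the two finished jars out of its aluminium block and stand them on the cork mat, and drop every jar waiting on the bench upright into a pocket of its own in the block. Then put the clear hood over the block and press it down until it is fully home on its seal, and after that push the thermostat knob down, turn it clockwise while it is held down from its off notch to the middle notch, and let it spring back up there; leave the bottle, the beaker and the brass weight alone.

Things in the scene. Friction and masses are not known exactly. Their poses are not given: they have to be found in the camera images.
- warmer: the fixed vial warmer: white box, 130 mm (its x) by 390 mm (its y, from -140 to +250 mm) with its deck 50 mm above the bench. Origin on the bench under the middle of the pocket block. The aluminium block, 62 mm (x) by 214 mm (y), rises 20 mm above the deck, centred on the origin. The thermostat knob stands at x 0, y +196 mm. z up.
- pocket0 (a point): centre of the mouth of pocket 0 in the block's top (70 mm above the bench); round, 34 mm across, 18 mm deep; the five pockets lie in a row along the warmer's y, 42 mm apart, at y = -84 mm
- pocket1 (a point): centre of the mouth of pocket 1 in the block's top (70 mm above the bench); round, 34 mm across, 18 mm deep; the five pockets lie in a row along the warmer's y, 42 mm apart, at y = -42 mm
- pocket2 (a point): centre of the mouth of pocket 2 in the block's top (70 mm above the bench); round, 34 mm across, 18 mm deep; the five pockets lie in a row along the warmer's y, 42 mm apart, at y = 0 mm
- pocket3 (a point): centre of the mouth of pocket 3 in the block's top (70 mm above the bench); round, 34 mm across, 18 mm deep; the five pockets lie in a row along the warmer's y, 42 mm apart, at y = 42 mm
- pocket4 (a point): centre of the mouth of pocket 4 in the block's top (70 mm above the bench); round, 34 mm across, 18 mm deep; the five pockets lie in a row along the warmer's y, 42 mm apart, at y = 84 mm
- jar0: sample jar standing on the bench: amber glass with paper label, 28 mm across and 36 mm high, with a white cap 25.6 mm across from there up to the jar's whole height of 50 mm; 60 g. Origin at the centre of its underside, z up. Three to five of these are present, the rest are None
- jar1: sample jar standing on the bench: amber glass with paper label, 28 mm across and 36 mm high, with a white cap 25.6 mm across from there up to the jar's whole height of 50 mm; 60 g. Origin at the centre of its underside, z up. Three to five of these are present, the rest are None
- jar2: sample jar standing on the bench: amber glass with paper label, 28 mm across and 36 mm high, with a white cap 25.6 mm across from there up to the jar's whole height of 50 mm; 60 g. Origin at the centre of its underside, z up. Three to five of these are present, the rest are None
- jar3: sample jar standing on the bench: amber glass with paper label, 28 mm across and 36 mm high, with a white cap 25.6 mm across from there up to the jar's whole height of 50 mm; 60 g. Origin at the centre of its underside, z up. Three to five of these are present, the rest are None
- jar4: sample jar standing on the bench: amber glass with paper label, 28 mm across and 36 mm high, with a white cap 25.6 mm across from there up to the jar's whole height of 50 mm; 60 g. Origin at the centre of its underside, z up. Three to five of these are present, the rest are None
- done0: finished jar, made just like the others, starting in pocket 1 of the warmer (underside 52 mm above the bench, so its cap's top is 102 mm up and 32 mm stand out of the block); origin at the centre of its underside
- done1: finished jar, made just like the others, starting in pocket 3 of the warmer (underside 52 mm above the bench, so its cap's top is 102 mm up and 32 mm stand out of the block); origin at the centre of its underside
- mat: fixed cork mat, flat, 150 mm (its x) by 100 mm (its y), 5 mm thick; origin at the centre of its underside, z up
- hood: clear hood, open below, 220 g: 78 (its x) by 238 (its y) by 62 mm high to the roof's outside; walls 4 mm, so 4 mm (x) and 8 mm (y) to spare each side over the block. Fits either way round. Origin in the middle of its open rim, z up. It belongs centred on the warmer's origin, its y along the warmer's y, its rim on the black seal: 58 mm above the bench when laid on, 52 mm pressed home
- hood_handle (a point): middle of the top of the hood's handle, a black bar along the hood's y, 14 mm wide, 90 mm long, 32 mm high, on the roof; this point is 94 mm above the rim
- seal (a joint): how far the black rubber seal frame round the block has been pushed down, m: 0 at the start, 0.006 fully down; it takes about 10 N of push through the hood and stays where it is pushed to
- knob_press (a joint): how far the thermostat knob is pushed down against its spring, m: 0 up, 0.007 fully down (3.5 N to start, about 8.5 N fully down)
- dial (a joint): angle of the thermostat knob, rad, growing clockwise seen from above: about 0 at the off notch (start), 0.9 at the middle notch, 1.8 at the last notch. A lug under the knob sits in a notch of a steel ring: it turns from notch to notch only while pushed down more than about 4 mm, and springs up only within 0.13 rad of a notch
- dial_grip (a point): centre of the thermostat knob's top, on its axis, 94 mm above the bench when up. A black grip bar 38 mm long (this frame's x), 12 mm wide (y), 28 mm high, on a disc 40 mm across whose top is 66 mm above the bench; pointer (white line and lug) on its -x side. With the pointer along the warmer's -x the knob is at the middle notch, the one with the largest white dot
- dropper_bottle: bystander: amber bottle, 48 mm across, 110 mm high, origin at its underside
- beaker: bystander: glass beaker, 72 mm across, 85 mm high, origin at its underside
- brass_weight: bystander: brass balance weight, 36 mm across, 40 mm high, origin at its underside
There are look-alikes about, which are no part of the job. What is shaped like the done0 but black is not meant. Leave any pink look-alike of the jar0 alone.

How it is judged:
By the outcome, as a careful person would: the job done as asked, in the order asked, and still so for the second after the job is handed in, with the robot touching nothing.
Of jar0, jar1, jar2, jar3, jar4 only 3 to 5 are there at a start; the rules pass over those that are not, and their reading is None.
At some moment in a run one of hood may be knocked a few centimetres aside while the robot is not near it.
It also fails if it takes over 200 s, if anything falls off the work surface, if the arm or the gripper's body presses on something with over 40 N, if the wrist force passes 120 N, or if a joint passes its speed limit or range.

## Robot

A 7-joint arm with a two-finger parallel gripper is mounted at the origin on the work surface. World frame = base frame: x ahead of the robot, y to its left, z up, the work surface at z = 0. Lengths are in m, angles in rad, forces in N, time in s.
With the tool pointing down it reaches from about 0.425 to 0.95 m from the base axis. Payload 16.7 kg.
Tool frame: the origin (TCP) lies midway between the tips of the shut fingers; the grasp point (between the pads) lies 19 mm behind it; z points along the fingers, y is the line along which they close (so a half turn about z gives the same grasp; the last joint's range is limited). The gripper opens to 94 mm and grips with 3 to 60 N. Pads are 16 mm wide; open, the fingers measure 119 mm over their backs; the gripper's body (75 mm by 177 mm) begins 78 mm behind the grasp point.
Start: joints at [1.018, 0.426, 0.074, 1.606, -0.034, 1.111, -0.067], TCP at [0.265, -0.621, 0.205] pointing down, gripper open.
Joint ranges: [-2.85, 2.85], [-0.5, 2.14], [-1.23, 1.37], [0.21, 2.46], [-1.02, 4.16], [0.16, 2.05], [-2.73, 2.73]. Speed limits (rad/s): [1.89, 1.89, 2.39, 2.39, 3.01, 3.01, 3.01].

## Interface

Orientations are given as [roll, pitch, yaw] about the fixed x, y, z axes, in that order (R = Rz(yaw) Ry(pitch) Rx(roll)).
In Python, from plant import telemetry, capture, camera_params, ticket gives the robot as it stands.
- The arm moves only by the shell command python3 -m crank 'ROWS' [OPENING]. ROWS is JSON, a list of rows, each a list of 2 entries, a list of its own where there are three numbers: the shift along the world's x, y, z each as a share of 30 mm, from -1 to 1, then the turn, a rotation vector about the world's x, y, z each as a share of 0.1 rad, from -1 to 1. A call has 1 to 12 rows; each row shifts and turns the commanded pose from where the row before left it; what a row does not reach is not made up. A row lasts 1/10 s, in which the tool goes at most 50 mm and 8.59 degrees, less where a joint would pass 70% of its speed; a pose out of reach is approached as far as the arm can. A call with a number of a shift or a turn outside -1 to 1 is refused whole. A call with a gripper value outside its range is refused whole. OPENING is the finger opening in mm, from 0 to 94, set as the call begins (- or left out, the last holds). The fingers move at their own pace and stop on an object; the grip force is fixed at half the most. Time passes only in rows, so rows that do not move let the fingers close. It gives the time, the measured TCP pose, the force, the opening and the grip force at its end, in the units of the state.
- telemetry.state(): the state, without advancing time (a new reading comes with each control period).
- capture(name): name is "scene" or "top" or "wrist"; returns the picture (384x512x3 uint8, red, green, blue); there is no depth.
- camera_params(name): a dict with "fov_y" (degrees; the focal length in pixels is half the picture's height over the tangent of half this angle, whatever the lens; pixels are square), "cx", "cy" (the principal point, pixels), "pose" (4x4, takes a point from camera to world coordinates). Camera axes: x right, y down, z forward; pixel columns grow to the right and rows downward; lengths in m; the calibration is good to about 2 mm. A picture is of the moment at which its call begins: read the wrist's pose just before it. camera_params takes no time and is no camera call; for the wrist camera it gives the pose at the moment of the call.
- ticket.close_job(): hands the job in; it is judged then, once.
The state is a dict: "time": time; "qpos": joint angles; "joint_velocities": joint speeds; "joint_efforts": joint torques, N m; "position": TCP position; "tool_rot": TCP orientation; "force": force on the tool from outside, world axes, zero at the start; "moment": the same for the moment, N m; "width": opening from 0.0 (shut) to 1.0 (fully open); "finger_force": force on a finger pad.
Only numpy, scipy, OpenCV 4.12 (cv2) and the standard library are available. Lean on these libraries where they do the work, as an engineer would, in place of code of your own. Each camera call takes 0.05 s, during which the arm holds its last target. There are 200 camera calls.

## Working session

There is one attempt and no reset: what is moved stays moved. The work goes in short steps, Python scripts to look and compute and a shell command to move; the robot and the scene stay as the last step left them, time stands still between calls to the robot, and variables do not carry over. Pictures are saved under pics/ and viewed, at most 14 in all, crops included, and the job is handed in when it is done.

```bash
ls; mkdir -p pics; cat > h.py <<'E'
import numpy as np, cv2
from plant import telemetry, capture, camera_params, ticket
def snap(n,f=None):
    p=camera_params(n); im=capture(n)
    if f: cv2.imwrite('pics/'+f,cv2.cvtColor(im,cv2.COLOR_RGB2BGR))
    return im,p
def ray(p,u,v,z,h=384):
    f=h/2/np.tan(np.radians(p['fov_y'])/2); T=np.array(p['pose'])
    d=T[:3,:3]@np.array([(u-p['cx'])/f,(v-p['cy'])/f,1]); o=T[:3,3]
    return o+d*(z-o[2])/d[2]
def proj(p,X,h=384):
    f=h/2/np.tan(np.radians(p['fov_y'])/2); T=np.array(p['pose'])
    c=T[:3,:3].T@(np.array(X)-T[:3,3]); return np.array([p['cx']+f*c[0]/c[2],p['cy']+f*c[1]/c[2]])
E
python3 - <<'E'
from h import *
for n in('top','scene','wrist'):
    im,p=snap(n,n+'0.png'); print(n,p['fov_y'],p['cx'],p['cy'],np.round(p['pose'],3).tolist())
s=telemetry.state(); print({k:np.round(v,3) for k,v in s.items()})
E
```

```text
pics
top 44.00998211348019 256.3415447115633 193.34079860454577 [[0.018, -0.981, 0.193, 0.373], [-1.0, -0.02, -0.009, 0.023], [0.013, -0.193, -0.981, 1.264], [0.0, 0.0, 0.0, 1.0]]
scene 45.40446768361956 252.96981691672173 192.47628485034568 [[-0.834, 0.428, -0.348, 0.945], [0.552, 0.645, -0.529, 0.565], [-0.002, -0.633, -0.774, 0.895], [0.0, 0.0, 0.0, 1.0]]
wrist 65.26200097744075 260.9648364416182 185.80712994500686 [[0.392, -0.884, -0.256, 0.339], [-0.92, -0.377, -0.108, -0.59], [-0.001, 0.278, -0.961, 0.384], [0.0, 0.0, 0.0, 1.0]]
{'time': np.float64(0.15), 'qpos': array([ 1.019,  0.427,  0.074,  1.606, -0.034,  1.111, -0.067]), 'joint_velocities': array([-0.003, -0.002, -0.002, -0.002,  0.   ,  0.001,  0.001]), 'joint_efforts': array([ 5.0000e-03, -9.3628e+01,  3.6690e+00, -4.5443e+01, -4.9000e-02,
        1.8000e-02,  0.0000e+00]), 'position': array([ 0.264, -0.621,  0.205]), 'tool_rot': array([-3.141,  0.   ,  0.403]), 'force': array([ 0.216, -0.829,  0.054]), 'moment': array([ 0.034, -0.017, -0.01 ]), 'finger_force': np.float64(0.0), 'width': np.float64(0.998)}
```

View pics/top0.png

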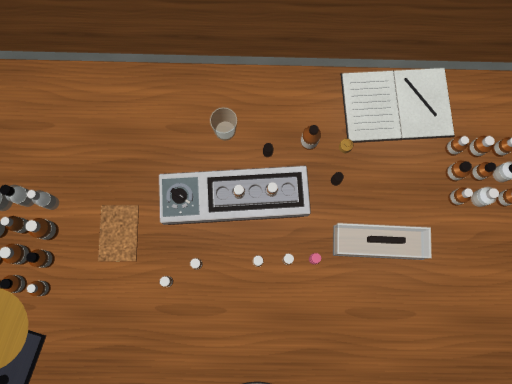

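View pics/scene0.png

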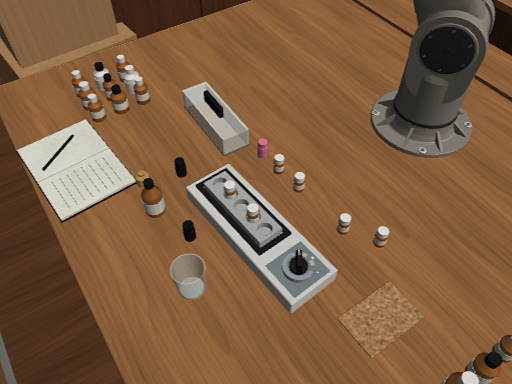

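The top view shows four white-capped jars on the bench at (165,282), (195,264), (258,261) and (288,259). Two finished jars sit in the block at (239,190) and (272,188). The hood is at (383,241), the mat at (119,233) and the knob at (180,196). The look-alikes are one pink jar at (316,258) and black ones at (268,150) and (337,179). The amber-and-white bottles at the edges are decor and much bigger. I'll enlarge a crop to confirm.

```bash
python3 - <<'E'
from h import *
im,p=snap('top'); np.save('top.npy',im)
c=im[130:310,140:450]; cv2.imwrite('pics/crop1.png',cv2.cvtColor(cv2.resize(c,None,fx=2.5,fy=2.5,interpolation=cv2.INTER_CUBIC),cv2.COLOR_RGB2BGR))
hsv=cv2.cvtColor(im,cv2.COLOR_RGB2HSV)
def blobs(m,lo,hi):
    n,l,s,ce=cv2.connectedComponentsWithStats(m.astype(np.uint8))
    return [(ce[i],s[i]) for i in range(1,n) if lo<s[i,4]<hi]
w=(hsv[...,1]<50)&(hsv[...,2]>190)
for c,s in blobs(w,25,4000):
    if 90<c[0]<440 and c[1]>140: print('white',c.round(1),s,'z.05',ray(p,*c,.05).round(4),'z.102',ray(p,*c,.102).round(4))
m=(hsv[...,0]>5)&(hsv[...,0]<22)&(hsv[...,2]>130)
m[:, :90]=0;m[:,145:]=0;m[:200]=0;m[270:]=0
m=cv2.morphologyEx(m.astype(np.uint8),cv2.MORPH_OPEN,np.ones((3,3)))
m=cv2.morphologyEx(m,cv2.MORPH_CLOSE,np.ones((7,7)))
cn=max(cv2.findContours(m,0,2)[0],key=cv2.contourArea); r=cv2.minAreaRect(cn); print('mat',r,[ray(p,*q,.005).round(3) for q in cv2.boxPoints(r)],ray(p,*r[0],.005))
# warmer deck: low saturation bright
g=(hsv[...,1]<60)&(hsv[...,2]>110); g[:, :150]=0; g[:,325:]=0; g[:155]=0; g[235:]=0
g=cv2.morphologyEx(g.astype(np.uint8),cv2.MORPH_CLOSE,np.ones((15,15)))
cn=max(cv2.findContours(g,0,2)[0],key=cv2.contourArea); r=cv2.minAreaRect(cn); print('warm',r,[ray(p,*q,.05).round(3) for q in cv2.boxPoints(r)])
E
```

```text
white [292.7 170.4] [272 167  34  15 151] z.05 [ 0.6754 -0.083   0.05  ] z.102 [ 0.6625 -0.0785  0.102 ]
white [238.7 171.9] [220 170  35   5 105] z.05 [0.6684 0.0588 0.05  ] z.102 [0.6558 0.0573 0.102 ]
white [202.3 188.1] [199 173  10  31 142] z.05 [0.623  0.1526 0.05  ] z.102 [0.6123 0.1471 0.102 ]
white [272.1 186.8] [268 183   9   9  68] z.05 [ 0.6302 -0.0295  0.05  ] z.102 [ 0.6192 -0.0272  0.102 ]
white [238.2 189. ] [234 185  10   9  68] z.05 [0.6226 0.0591 0.05  ] z.102 [0.6119 0.0575 0.102 ]
white [160.  201.5] [160 186   1  32  32] z.05 [0.5854 0.2605 0.05  ] z.102 [0.5764 0.2504 0.102 ]
white [204.5 211.9] [199 205  15  13  86] z.05 [0.5606 0.1445 0.05  ] z.102 [0.5526 0.1393 0.102 ]
white [263.5 211.8] [239 208  50   9 264] z.05 [ 0.5637 -0.0078  0.05  ] z.102 [ 0.5556 -0.0065  0.102 ]
white [394.5 229.8] [338 224  93  33 121] z.05 [ 0.5236 -0.3459  0.05  ] z.102 [ 0.5171 -0.3301  0.102 ]
white [367.7 250.5] [338 228  83  29 126] z.05 [ 0.4692 -0.2754  0.05  ] z.102 [ 0.4651 -0.2626  0.102 ]
white [288.4 258.2] [284 254  10  10  71] z.05 [ 0.4459 -0.0729  0.05  ] z.102 [ 0.4428 -0.0688  0.102 ]
white [257.8 260.2] [254 256   9   9  67] z.05 [0.4395 0.0047 0.05  ] z.102 [0.4366 0.0054 0.102 ]
white [194.8 262.9] [191 259   9   9  65] z.05 [0.4297 0.1638 0.05  ] z.102 [0.4273 0.1578 0.102 ]
white [164. 281.] [160 277   9   9  69] z.05 [0.3834 0.239  0.05  ] z.102 [0.3829 0.2298 0.102 ]
mat ((117.0, 235.0), (68.0, 54.0), 90.0) [array([0.591, 0.457, 0.005]), array([0.594, 0.312, 0.005]), array([0.414, 0.301, 0.005]), array([0.411, 0.441, 0.005])] [0.50107914 0.37770151 0.005     ]
warm ((233.4862060546875, 193.7655029296875), (48.5631103515625, 149.91732788085938), 86.633544921875) [array([0.659, 0.272, 0.05 ]), array([ 0.691, -0.121,  0.05 ]), array([ 0.561, -0.128,  0.05 ]), array([0.531, 0.257, 0.05 ])]
```

View pics/crop1.png

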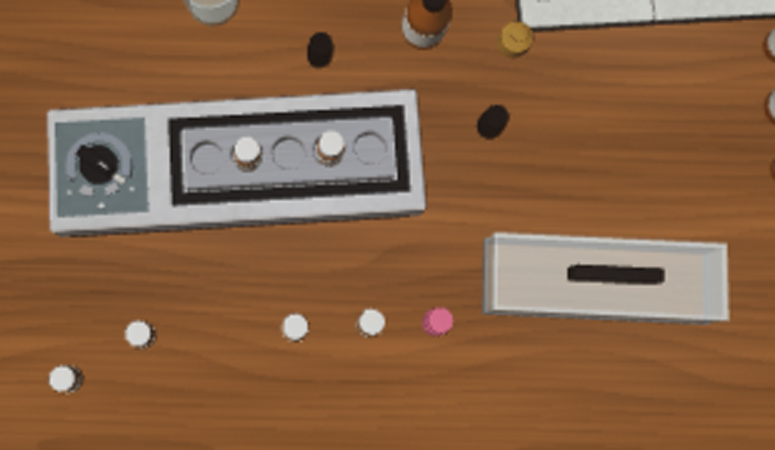

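```bash
python3 -m crank '[[[0.58,1,0.1],[0,0,0.625]],[[0.58,1,0.1],[0,0,0.625]],[[0.58,1,0.1],[0,0,0.625]],[[0.58,1,0.1],[0,0,0.625]],[[0.58,1,0.1],[0,0,0.625]],[[0.58,1,0.1],[0,0,0.625]],[[0.58,1,0.1],[0,0,0.625]],[[0.58,1,0.1],[0,0,0.625]],[[0.58,1,0.1],[0,0,0.625]],[[0.58,1,0.1],[0,0,0.625]]]' 50
python3 -m crank '[[[0.58,1,0.1],[0,0,0.625]],[[0.58,1,0.1],[0,0,0.625]],[[0.58,1,0.1],[0,0,0.625]],[[0.58,1,0.1],[0,0,0.625]],[[0.58,1,0.1],[0,0,0.625]],[[0.58,1,0.1],[0,0,0.625]],[[0.58,1,0.1],[0,0,0.625]],[[0.58,1,0.1],[0,0,0.625]],[[0.58,1,0.1],[0,0,0.625]],[[0.58,1,0.1],[0,0,0.625]],[[0,0,0],[0,0,0]],[[0,0,0],[0,0,0]]]'
python3 - <<'E'
from h import *
im,p=snap('wrist','w1.png'); print(telemetry.state()['position'],telemetry.state()['tool_rot'])
E
```

```text
time: 1.2
position: [0.439, -0.3196, 0.2356]
tool_rot: [3.142, 0.0, 1.03]
force: [0.7, -0.3, -0.6]
width: 0.532
finger_force: 0.0
time: 2.4
position: [0.6126, -0.0203, 0.2651]
tool_rot: [-3.141, -0.0, 1.654]
force: [0.1, 0.0, 0.2]
width: 0.532
finger_force: 0.0
[ 0.61229167 -0.02142712  0.26511079] [-3.14083383e+00  2.38062323e-04  1.65214509e+00]
```

View pics/w1.png

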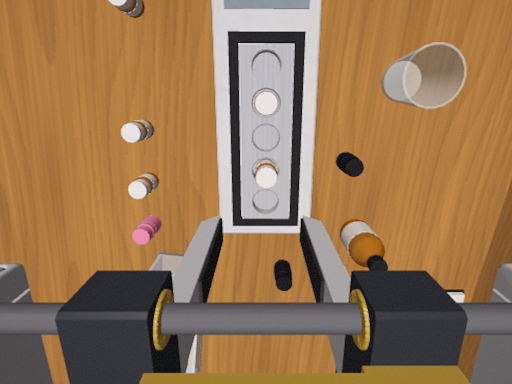

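The wrist view shows the block running from (240,43) to (303,213). The caps of the finished jars are at (266,103) and (266,177), and bench caps are visible at (134,131), (139,189) and (120,3). I'll measure the block and the caps.

```bash
cat > m1.py <<'E'
from h import *
im=cv2.cvtColor(cv2.imread('pics/w1.png'),cv2.COLOR_BGR2RGB); p=camera_params('wrist')
hsv=cv2.cvtColor(im,cv2.COLOR_RGB2HSV)
w=((hsv[...,1]<30)&(hsv[...,2]>205)).astype(np.uint8)
n,l,s,ce=cv2.connectedComponentsWithStats(w)
for i in range(1,n):
    if 100<s[i,4]<1500 and s[i,1]<240: print(ce[i].round(1),s[i],'z.05',ray(p,*ce[i],.05).round(4),'z.102',ray(p,*ce[i],.102).round(4))
b=((hsv[...,2]<60)).astype(np.uint8); b[:,:215]=0;b[:,325:]=0;b[235:]=0
cs,h=cv2.findContours(b,cv2.RETR_CCOMP,2)
for c,hh in zip(cs,h[0]):
    if cv2.contourArea(c)>5000:
        r=cv2.minAreaRect(c); z=.07 if hh[3]>=0 else .058
        q=np.array([ray(p,*x,z)[:2] for x in cv2.boxPoints(r)]); d=[q[1]-q[0],q[2]-q[1]]
        print('rect hole' if hh[3]>=0 else 'outer',r,'ctr',ray(p,*r[0],z).round(4),'q',q.round(4).tolist(),[ (np.linalg.norm(x).round(4),np.arctan2(x[1],x[0]).round(4)) for x in d])
E
python3 m1.py
```

```text
[265.7 102.8] [255  92  22  23 401] z.05 [0.6121 0.0546 0.05  ] z.102 [0.6113 0.0552 0.102 ]
[129.9 132.2] [121 123  19  19 282] z.05 [0.4389 0.0034 0.05  ] z.102 [0.4609 0.0107 0.102 ]
[265.9 177.4] [256 167  21  21 344] z.05 [ 0.6208 -0.0428  0.05  ] z.102 [ 0.6188 -0.0294  0.102 ]
[136.7 189.7] [128 181  18  18 240] z.05 [ 0.445  -0.0746  0.05  ] z.102 [ 0.4662 -0.057   0.102 ]
outer ((266.5, 128.0), (192.0, 75.0), 90.0) ctr [0.6156 0.024  0.058 ] q [[0.5624, 0.1307], [0.6498, 0.1378], [0.6791, -0.1032], [0.5749, -0.1117]] [(np.float64(0.0877), np.float64(0.0812)), (np.float64(0.2428), np.float64(-1.4496))]
rect hole ((266.0, 131.0), (178.0, 58.0), 90.0) ctr [0.615  0.0214 0.07  ] q [[0.5734, 0.1188], [0.6394, 0.1242], [0.6641, -0.0934], [0.5863, -0.0997]] [(np.float64(0.0663), np.float64(0.0812)), (np.float64(0.219), np.float64(-1.4579))]
```

```bash
python3 -m crank '[[[0,0.86,0],[0,0,0]],[[0,0.86,0],[0,0,0]],[[0,0.86,0],[0,0,0]],[[0,0,-0.9],[0,0,0]],[[0,0,-0.9],[0,0,0]],[[0,0,-0.9],[0,0,0]],[[0,0,-0.9],[0,0,0]],[[0,0,-0.9],[0,0,0]],[[0,0,-0.9],[0,0,0]],[[0,0,-0.5],[0,0,0]],[[0,0,-0.3],[0,0,0]],[[0,0,0],[0,0,0]]]' 50
python3 -m crank '[[[0,0,0],[0,0,0]],[[0,0,0],[0,0,0]],[[0,0,0],[0,0,0]]]' 
python3 -m crank '[[[0,0,0],[0,0,0]],[[0,0,0],[0,0,0]],[[0,0,0],[0,0,0]],[[0,0,0],[0,0,0]],[[0,0,0],[0,0,0]],[[0,0,0],[0,0,0]]]' 5
```

```text
time: 3.65
position: [0.6122, 0.0558, 0.0789]
tool_rot: [-3.14, 0.0, 1.652]
force: [-0.1, 0.3, 0.7]
width: 0.529
finger_force: 0.0
time: 3.95
position: [0.6131, 0.0565, 0.0804]
tool_rot: [3.14, 0.0, 1.653]
force: [0.2, 0.3, 0.0]
width: 0.529
finger_force: 0.0
time: 4.55
position: [0.6126, 0.0565, 0.0795]
tool_rot: [-3.142, -0.0, 1.653]
force: [-0.9, 0.8, 1.9]
width: 0.283
finger_force: 30.0
```

```bash
python3 -m crank '[[[0,0,0.4],[0,0,0]],[[0,0,0.9],[0,0,0]],[[0,0,1],[0,0,0]],[[0,0,1],[0,0,0]]]'
python3 -m crank '[[[-0.22,0.965,0],[0,0,0]],[[-0.22,0.965,0],[0,0,0]],[[-0.22,0.965,0],[0,0,0]],[[-0.22,0.965,0],[0,0,0]],[[-0.22,0.965,0],[0,0,0]],[[-0.22,0.965,0],[0,0,0]],[[-0.22,0.965,0],[0,0,0]],[[-0.22,0.965,0],[0,0,0]],[[-0.22,0.965,0],[0,0,0]],[[-0.22,0.965,0],[0,0,0]],[[-0.22,0.965,0],[0,0,0]],[[0,0,0],[0,0,0]]]'
python3 -m crank '[[[0,0,-0.9],[0,0,0]],[[0,0,-0.9],[0,0,0]],[[0,0,-0.9],[0,0,0]],[[0,0,-0.9],[0,0,0]],[[0,0,0],[0,0,0]],[[0,0,0],[0,0,0]],[[0,0,0],[0,0,0]]]'
python3 - <<'E'
from h import *
im,p=snap('top','t2.png'); cv2.imwrite('pics/t2c.png',cv2.cvtColor(cv2.resize(im[140:300,60:320],None,fx=3,fy=3),cv2.COLOR_RGB2BGR))
for q in [(99,205),(139,205),(139,262),(99,262),(119,233.5)]: print(ray(p,*q,.005).round(3))
E
```

```text
time: 4.95
position: [0.6124, 0.0566, 0.1803]
tool_rot: [-3.141, -0.0, 1.653]
force: [-0.2, 0.1, -0.6]
width: 0.288
finger_force: 30.0
time: 6.15
position: [0.5377, 0.3795, 0.1793]
tool_rot: [-3.141, -0.002, 1.658]
force: [-0.4, 0.4, -1.5]
width: 0.286
finger_force: 30.0
time: 6.85
position: [0.5408, 0.3754, 0.0724]
tool_rot: [3.14, -0.001, 1.652]
force: [-0.3, 0.5, -0.5]
width: 0.286
finger_force: 30.0
[0.581 0.432 0.005]
[0.583 0.325 0.005]
[0.431 0.315 0.005]
[0.43  0.419 0.005]
[0.505 0.373 0.005]
```

View pics/t2c.png

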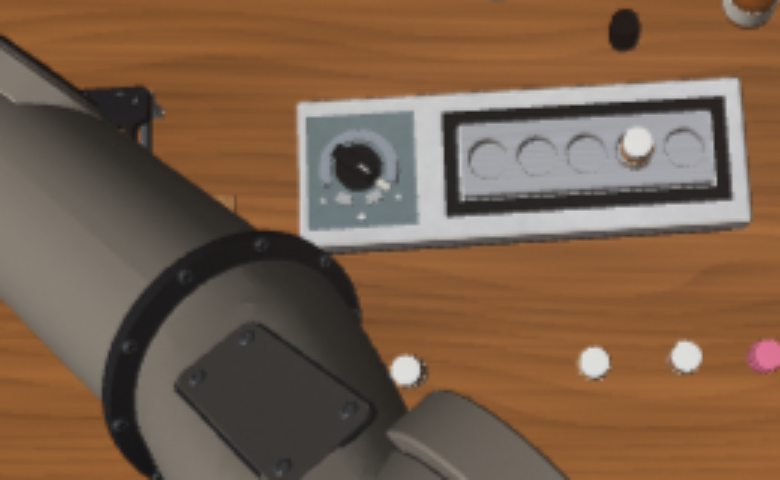

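The first finished jar is out of pocket 3, and the arm hides the mat. I'll lower it, release, and fetch the other one.

```bash
python3 -m crank '[[[0,0,-0.7],[0,0,0]],[[0,0,-0.4],[0,0,0]],[[0,0,-0.15],[0,0,0]],[[0,0,0],[0,0,0]],[[0,0,0],[0,0,0]]]'
python3 -m crank '[[[0,0,0],[0,0,0]],[[0,0,0],[0,0,0]],[[0,0,0],[0,0,0]],[[0,0,0],[0,0,0]],[[0,0,1],[0,0,0]],[[0,0,1],[0,0,0]],[[0,0,1],[0,0,0]],[[0,0,1],[0,0,0]],[[0,0,1],[0,0,0]]]' 50
python3 -m crank '[[[0.19,-0.98,0],[0,0,0]],[[0.19,-0.98,0],[0,0,0]],[[0.19,-0.98,0],[0,0,0]],[[0.19,-0.98,0],[0,0,0]],[[0.19,-0.98,0],[0,0,0]],[[0.19,-0.98,0],[0,0,0]],[[0.19,-0.98,0],[0,0,0]],[[0.19,-0.98,0],[0,0,0]],[[0.19,-0.98,0],[0,0,0]],[[0.19,-0.98,0],[0,0,0]],[[0.19,-0.98,0],[0,0,0]],[[0.19,-0.98,0],[0,0,0]]]'
python3 -m crank '[[[0.18,-0.98,0],[0,0,0]],[[0.18,-0.8,0],[0,0,0]],[[0,0,0],[0,0,0]],[[0,0,0],[0,0,0]],[[0,0,0],[0,0,0]]]'
```

```text
time: 7.4
position: [0.5402, 0.3751, 0.0335]
tool_rot: [3.141, -0.0, 1.653]
force: [-0.1, -0.6, 0.2]
width: 0.289
finger_force: 30.0
time: 8.3
position: [0.5398, 0.3749, 0.1843]
tool_rot: [3.142, -0.0, 1.653]
force: [0.2, 0.9, -0.2]
width: 0.53
finger_force: 0.0
time: 9.5
position: [0.6085, 0.0209, 0.1831]
tool_rot: [3.141, 0.0, 1.653]
force: [-0.4, 0.8, 0.4]
width: 0.53
finger_force: 0.0
time: 10.0
position: [0.619, -0.0301, 0.1831]
tool_rot: [3.142, -0.0, 1.654]
force: [0.7, 0.1, 0.3]
width: 0.531
finger_force: 0.0
```

```bash
python3 -m crank '[[[0,0.03,-1],[0,0,0]],[[0,0,-1],[0,0,0]],[[0,0,-0.9],[0,0,0]],[[0,0,-0.4],[0,0,0]],[[0,0,-0.15],[0,0,0]],[[0,0,0],[0,0,0]],[[0,0,0],[0,0,0]]]'
python3 -m crank '[[[0,0,0],[0,0,0]],[[0,0,0],[0,0,0]],[[0,0,0],[0,0,0]],[[0,0,0],[0,0,0]],[[0,0,0],[0,0,0]],[[0,0,0],[0,0,0]]]' 5
python3 -m crank '[[[0,0,0.5],[0,0,0]],[[0,0,0.9],[0,0,0]],[[0,0,1],[0,0,0]],[[0,0,1],[0,0,0]],[[-0.364,0.957,0],[0,0,0]],[[-0.364,0.957,0],[0,0,0]],[[-0.364,0.957,0],[0,0,0]],[[-0.364,0.957,0],[0,0,0]],[[-0.364,0.957,0],[0,0,0]],[[-0.364,0.957,0],[0,0,0]],[[-0.364,0.957,0],[0,0,0]],[[-0.364,0.957,0],[0,0,0]]]'
python3 -m crank '[[[-0.364,0.957,0],[0,0,0]],[[-0.364,0.957,0],[0,0,0]],[[-0.364,0.957,0],[0,0,0]],[[-0.364,0.957,0],[0,0,0]],[[-0.364,0.957,0],[0,0,0]],[[-0.364,0.957,0],[0,0,0]],[[0,0,0],[0,0,0]],[[0,0,0],[0,0,0]],[[0,0,0],[0,0,0]]]'
```

```text
time: 10.7
position: [0.6199, -0.0301, 0.0807]
tool_rot: [3.14, 0.0, 1.653]
force: [-0.6, 0.2, 0.0]
width: 0.532
finger_force: 0.0
time: 11.3
position: [0.6194, -0.0305, 0.0799]
tool_rot: [3.141, 0.0, 1.653]
force: [-0.8, -0.6, 6.2]
width: 0.285
finger_force: 30.0
time: 12.5
position: [0.5312, 0.2004, 0.1824]
tool_rot: [3.141, -0.0, 1.653]
force: [1.7, 0.2, -0.9]
width: 0.29
finger_force: 30.0
time: 13.4
position: [0.4669, 0.3705, 0.1818]
tool_rot: [3.141, 0.0, 1.652]
force: [0.9, 0.1, -1.6]
width: 0.287
finger_force: 30.0
```

```bash
python3 -m crank '[[[0,0,-1],[0,0,0]],[[0,0,-1],[0,0,0]],[[0,0,-1],[0,0,0]],[[0,0,-1],[0,0,0]],[[0,0,-0.6],[0,0,0]],[[0,0,-0.3],[0,0,0]],[[0,0,0],[0,0,0]],[[0,0,0],[0,0,0]],[[0,0,0],[0,0,0]]]'
python3 -m crank '[[[0,0,0],[0,0,0]],[[0,0,0],[0,0,0]],[[0,0,0],[0,0,0]],[[0,0,0],[0,0,0]],[[0,0,1],[0,0,0]],[[0,0,1],[0,0,0]],[[0,0,1],[0,0,0]],[[0,0,1],[0,0,0]],[[0,0,1],[0,0,0]],[[0,0,1],[0,0,0]],[[0,0,0],[0,0,0]],[[0,0,0],[0,0,0]]]' 50
python3 -m crank '[[[-0.14,-0.93,0],[0,0,0]],[[-0.14,-0.93,0],[0,0,0]],[[-0.14,-0.93,0],[0,0,0]],[[-0.14,-0.93,0],[0,0,0]],[[-0.14,-0.93,0],[0,0,0]],[[-0.14,-0.93,0],[0,0,0]],[[-0.14,-0.93,0],[0,0,0]],[[-0.14,-0.93,0],[0,0,0]],[[-0.14,-0.93,0],[0,0,0]],[[0,0,0],[0,0,0]],[[0,0,0],[0,0,0]],[[0,0,0],[0,0,0]]]'
cat > m2.py <<'E'
import sys
from h import *
im,p=snap('wrist',sys.argv[1]); hsv=cv2.cvtColor(im,cv2.COLOR_RGB2HSV)
w=((hsv[...,1]<30)&(hsv[...,2]>205)).astype(np.uint8)
n,l,s,ce=cv2.connectedComponentsWithStats(w)
for i in range(1,n):
    if 150<s[i,4]<1500 and s[i,1]<260: print(ce[i].round(1),s[i],'z.05',ray(p,*ce[i],.05).round(4),'z.055',ray(p,*ce[i],.055).round(4),'z.102',ray(p,*ce[i],.102).round(4))
print(telemetry.state()['position'].round(4) if hasattr(telemetry.state()['position'],'round') else telemetry.state()['position'])
E
python3 m2.py w2.png
```

```text
time: 14.3
position: [0.467, 0.3718, 0.0356]
tool_rot: [3.14, -0.001, 1.652]
force: [-0.6, -0.7, -0.7]
width: 0.287
finger_force: 30.0
time: 15.5
position: [0.4665, 0.3716, 0.2148]
tool_rot: [3.141, -0.0, 1.653]
force: [-0.1, 0.2, -0.1]
width: 0.526
finger_force: 0.0
time: 16.7
position: [0.4283, 0.1212, 0.214]
tool_rot: [-3.141, -0.0, 1.654]
force: [-0.4, 0.6, 0.2]
width: 0.53
finger_force: 0.0
[227.6  60.5] [216  49  24  24 445] z.05 [0.3831 0.2377 0.05  ] z.055 [0.3836 0.2372 0.055 ] z.102 [0.389  0.2322 0.102 ]
[265.  134.3] [254 124  22  22 372] z.05 [0.4294 0.1634 0.05  ] z.055 [0.4293 0.164  0.055 ] z.102 [0.4283 0.1692 0.102 ]
[261.9 259.4] [253 251  19  18 263] z.05 [0.4392 0.0044 0.05  ] z.055 [0.439  0.0072 0.055 ] z.102 [0.4366 0.0342 0.102 ]
[0.4284 0.1213 0.2141]
```

View pics/w2.png

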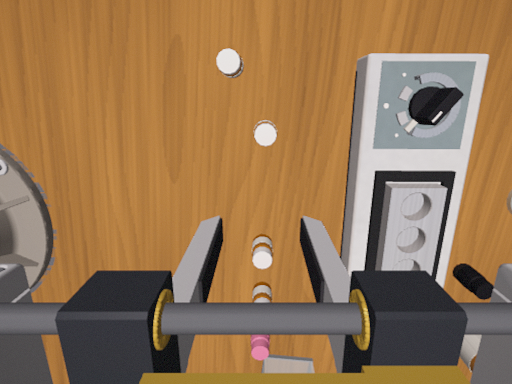

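```bash
python3 -m crank '[[[-0.375,0.975,0],[0,0,0]],[[-0.375,0.975,0],[0,0,0]],[[-0.375,0.975,0],[0,0,0]],[[-0.375,0.975,0],[0,0,0]],[[0,0,-1],[0,0,0]],[[0,0,-1],[0,0,0]],[[0,0,-1],[0,0,0]],[[0,0,-1],[0,0,0]],[[0,0,-1],[0,0,0]],[[0,0,0],[0,0,0]],[[0,0,0],[0,0,0]],[[0,0,0],[0,0,0]]]'
```

```text
time: 17.95
position: [0.384, 0.2383, 0.0658]
tool_rot: [3.14, -0.001, 1.653]
force: [1.0, -0.1, 0.7]
width: 0.531
finger_force: 0.0
```

```bash
python3 -m crank '[[[0,0,-0.8],[0,0,0]],[[0,0,-0.45],[0,0,0]],[[0,0,0],[0,0,0]],[[0,0,0],[0,0,0]],[[0,0,0],[0,0,0]]]'
python3 -m crank '[[[0,0,0],[0,0,0]],[[0,0,0],[0,0,0]],[[0,0,0],[0,0,0]],[[0,0,0],[0,0,0]],[[0,0,0],[0,0,0]],[[0,0,0],[0,0,0]]]' 5
python3 -m crank '[[[0,0,0.5],[0,0,0]],[[0,0,0.9],[0,0,0]],[[0,0,1],[0,0,0]],[[0,0,1],[0,0,0]],[[0,0,0.9],[0,0,0]]]'
python3 -m crank '[[[0.94,-0.585,0],[0,0,0]],[[0.94,-0.585,0],[0,0,0]],[[0.94,-0.585,0],[0,0,0]],[[0.94,-0.585,0],[0,0,0]],[[0.94,-0.585,0],[0,0,0]],[[0.94,-0.585,0],[0,0,0]],[[0.94,-0.585,0],[0,0,0]],[[0.94,-0.585,0],[0,0,0]],[[0,0,0],[0,0,0]],[[0,0,0],[0,0,0]],[[0,0,0],[0,0,0]]]'
```

```text
time: 18.45
position: [0.3839, 0.2378, 0.0278]
tool_rot: [3.141, -0.0, 1.653]
force: [0.0, -0.2, 0.2]
width: 0.535
finger_force: 0.0
time: 19.05
position: [0.3836, 0.2375, 0.0271]
tool_rot: [3.141, -0.0, 1.653]
force: [-0.2, -0.6, 6.0]
width: 0.286
finger_force: 30.0
time: 19.55
position: [0.3832, 0.2374, 0.1572]
tool_rot: [-3.141, -0.0, 1.653]
force: [0.6, 0.5, -0.3]
width: 0.285
finger_force: 30.0
time: 20.65
position: [0.6083, 0.0977, 0.1558]
tool_rot: [-3.141, -0.0, 1.654]
force: [0.6, 0.5, -0.6]
width: 0.286
finger_force: 30.0
```

```bash
python3 -m crank '[[[0.02,0,-0.9],[0,0,0]],[[0,0,-0.6],[0,0,0]],[[0,0,-0.3],[0,0,0]],[[0,0,-0.3],[0,0,0]],[[0,0,-0.3],[0,0,0]],[[0,0,-0.15],[0,0,0]],[[0,0,0],[0,0,0]],[[0,0,0],[0,0,0]],[[0,0,0],[0,0,0]]]'
```

```text
time: 21.55
position: [0.6099, 0.0971, 0.0798]
tool_rot: [3.141, -0.0, 1.653]
force: [-0.3, -0.1, -0.8]
width: 0.286
finger_force: 30.0
```

```bash
python3 -m crank '[[[0,0,0],[0,0,0]],[[0,0,0],[0,0,0]],[[0,0,0],[0,0,0]],[[0,0,0],[0,0,0]],[[0,0,1],[0,0,0]],[[0,0,1],[0,0,0]],[[0,0,1],[0,0,0]]]' 50
python3 -m crank '[[[-0.86,0.317,0],[0,0,0]],[[-0.86,0.317,0],[0,0,0]],[[-0.86,0.317,0],[0,0,0]],[[-0.86,0.317,0],[0,0,0]],[[-0.86,0.317,0],[0,0,0]],[[-0.86,0.317,0],[0,0,0]],[[-0.86,0.317,0],[0,0,0]],[[0,0,0],[0,0,0]],[[0,0,0],[0,0,0]],[[0,0,-1],[0,0,0]],[[0,0,-1],[0,0,0]],[[0,0,-1],[0,0,0]]]'
python3 -m crank '[[[0,0,-0.8],[0,0,0]],[[0,0,-0.5],[0,0,0]],[[0,0,-0.2],[0,0,0]],[[0,0,0],[0,0,0]],[[0,0,0],[0,0,0]]]'
```

```text
time: 22.25
position: [0.6095, 0.0971, 0.1705]
tool_rot: [-3.141, -0.0, 1.653]
force: [0.9, -0.1, 0.1]
width: 0.532
finger_force: 0.0
time: 23.45
position: [0.4302, 0.1633, 0.0785]
tool_rot: [3.141, -0.0, 1.651]
force: [0.8, 0.4, 0.4]
width: 0.528
finger_force: 0.0
time: 23.95
position: [0.4298, 0.1637, 0.035]
tool_rot: [3.141, -0.0, 1.652]
force: [-0.6, 0.3, 0.5]
width: 0.532
finger_force: 0.0
```

```bash
python3 -m crank '[[[0,0,-0.25],[0,0,0]],[[0,0,0],[0,0,0]],[[0,0,0],[0,0,0]]]'
python3 -m crank '[[[0,0,0],[0,0,0]],[[0,0,0],[0,0,0]],[[0,0,0],[0,0,0]],[[0,0,0],[0,0,0]],[[0,0,0],[0,0,0]],[[0,0,0],[0,0,0]],[[0,0,0.5],[0,0,0]],[[0,0,0.9],[0,0,0]],[[0,0,1],[0,0,0]],[[0,0,1],[0,0,0]],[[0,0,0.9],[0,0,0]]]' 5
python3 -m crank '[[[0.871,-0.514,0],[0,0,0]],[[0.871,-0.514,0],[0,0,0]],[[0.871,-0.514,0],[0,0,0]],[[0.871,-0.514,0],[0,0,0]],[[0.871,-0.514,0],[0,0,0]],[[0.871,-0.514,0],[0,0,0]],[[0.871,-0.514,0],[0,0,0]],[[0,0,0],[0,0,0]],[[0,0,0],[0,0,0]],[[0,0,0],[0,0,0]]]'
```

```text
time: 24.25
position: [0.4292, 0.1636, 0.0271]
tool_rot: [3.141, 0.0, 1.653]
force: [0.2, -0.1, -0.3]
width: 0.533
finger_force: 0.0
time: 25.35
position: [0.4289, 0.1636, 0.1573]
tool_rot: [-3.142, -0.0, 1.653]
force: [0.0, -1.0, -0.7]
width: 0.285
finger_force: 30.0
time: 26.35
position: [0.6112, 0.0563, 0.1558]
tool_rot: [-3.141, -0.0, 1.654]
force: [0.7, 0.1, -1.7]
width: 0.285
finger_force: 30.0
```

```bash
python3 -m crank '[[[0.03,0,-0.9],[0,0,0]],[[0,0,-0.6],[0,0,0]],[[0,0,-0.3],[0,0,0]],[[0,0,-0.3],[0,0,0]],[[0,0,-0.3],[0,0,0]],[[0,0,-0.15],[0,0,0]],[[0,0,0],[0,0,0]],[[0,0,0],[0,0,0]],[[0,0,0],[0,0,0]]]'
python3 -m crank '[[[0,0,0],[0,0,0]],[[0,0,0],[0,0,0]],[[0,0,0],[0,0,0]],[[0,0,0],[0,0,0]],[[0,0,1],[0,0,0]],[[0,0,1],[0,0,0]],[[0,0,1],[0,0,0]]]' 50
python3 -m crank '[[[-0.963,-0.289,0],[0,0,0]],[[-0.963,-0.289,0],[0,0,0]],[[-0.963,-0.289,0],[0,0,0]],[[-0.963,-0.289,0],[0,0,0]],[[-0.963,-0.289,0],[0,0,0]],[[-0.963,-0.289,0],[0,0,0]],[[0,0,0],[0,0,0]],[[0,0,0],[0,0,0]],[[0,0,-1],[0,0,0]],[[0,0,-1],[0,0,0]],[[0,0,-1],[0,0,0]],[[0,0,0],[0,0,0]]]'
```

```text
time: 27.25
position: [0.613, 0.0557, 0.0798]
tool_rot: [3.141, 0.0, 1.653]
force: [-0.4, -0.7, -0.8]
width: 0.292
finger_force: 30.0
time: 27.95
position: [0.6127, 0.0557, 0.1704]
tool_rot: [-3.141, -0.0, 1.653]
force: [1.0, 0.3, -0.4]
width: 0.53
finger_force: 0.0
time: 29.15
position: [0.4383, 0.0042, 0.0767]
tool_rot: [-3.137, -0.002, 1.654]
force: [-0.2, -0.2, 1.4]
width: 0.531
finger_force: 0.0
```

```bash
python3 -m crank '[[[0,0,-0.8],[0,0,0]],[[0,0,-0.5],[0,0,0]],[[0,0,-0.35],[0,0,0]],[[0,0,0],[0,0,0]],[[0,0,0],[0,0,0]]]'
python3 -m crank '[[[0,0,0],[0,0,0]],[[0,0,0],[0,0,0]],[[0,0,0],[0,0,0]],[[0,0,0],[0,0,0]],[[0,0,0],[0,0,0]],[[0,0,0],[0,0,0]],[[0,0,0.5],[0,0,0]],[[0,0,0.9],[0,0,0]],[[0,0,1],[0,0,0]],[[0,0,1],[0,0,0]],[[0,0,0.9],[0,0,0]]]' 5
python3 -m crank '[[[0.983,0.053,0],[0,0,0]],[[0.983,0.053,0],[0,0,0]],[[0.983,0.053,0],[0,0,0]],[[0.983,0.053,0],[0,0,0]],[[0.983,0.053,0],[0,0,0]],[[0.983,0.053,0],[0,0,0]],[[0,0,0],[0,0,0]],[[0,0,0],[0,0,0]],[[0,0,0],[0,0,0]]]'
```

```text
time: 29.65
position: [0.4402, 0.0039, 0.0307]
tool_rot: [3.141, -0.0, 1.653]
force: [0.1, -0.2, 0.3]
width: 0.534
finger_force: 0.0
time: 30.75
position: [0.4394, 0.0037, 0.1604]
tool_rot: [3.141, -0.0, 1.653]
force: [1.0, -0.7, -0.9]
width: 0.281
finger_force: 30.0
time: 31.65
position: [0.6156, 0.0131, 0.1588]
tool_rot: [-3.141, 0.0, 1.653]
force: [0.1, 0.2, 0.8]
width: 0.285
finger_force: 30.0
```

```bash
python3 -m crank '[[[0,0,-0.9],[0,0,0]],[[0,0,-0.6],[0,0,0]],[[0,0,-0.3],[0,0,0]],[[0,0,-0.3],[0,0,0]],[[0,0,-0.3],[0,0,0]],[[0,0,-0.15],[0,0,0]],[[0,0,0],[0,0,0]],[[0,0,0],[0,0,0]],[[0,0,0],[0,0,0]]]'
python3 -m crank '[[[0,0,0],[0,0,0]],[[0,0,0],[0,0,0]],[[0,0,0],[0,0,0]],[[0,0,0],[0,0,0]],[[0,0,1],[0,0,0]],[[0,0,1],[0,0,0]],[[0,0,1],[0,0,0]]]' 50
python3 -m crank '[[[-0.947,-0.483,0],[0,0,0]],[[-0.947,-0.483,0],[0,0,0]],[[-0.947,-0.483,0],[0,0,0]],[[-0.947,-0.483,0],[0,0,0]],[[-0.947,-0.483,0],[0,0,0]],[[-0.947,-0.483,0],[0,0,0]],[[0,0,0],[0,0,0]],[[0,0,0],[0,0,0]],[[0,0,-1],[0,0,0]],[[0,0,-1],[0,0,0]],[[0,0,-1],[0,0,0]],[[0,0,0],[0,0,0]]]'
```

```text
time: 32.55
position: [0.6167, 0.0133, 0.0827]
tool_rot: [3.141, -0.0, 1.653]
force: [-0.1, 0.5, -1.4]
width: 0.288
finger_force: 30.0
time: 33.25
position: [0.6163, 0.0132, 0.1734]
tool_rot: [-3.141, -0.0, 1.653]
force: [0.2, -0.6, -0.7]
width: 0.536
finger_force: 0.0
time: 34.45
position: [0.4448, -0.0727, 0.0797]
tool_rot: [-3.137, -0.002, 1.654]
force: [0.1, -0.2, 1.2]
width: 0.53
finger_force: 0.0
```

```bash
python3 -m crank '[[[0,0,-0.8],[0,0,0]],[[0,0,-0.5],[0,0,0]],[[0,0,-0.43],[0,0,0]],[[0,0,0],[0,0,0]],[[0,0,0],[0,0,0]]]'
python3 -m crank '[[[0,0,0],[0,0,0]],[[0,0,0],[0,0,0]],[[0,0,0],[0,0,0]],[[0,0,0],[0,0,0]],[[0,0,0],[0,0,0]],[[0,0,0],[0,0,0]],[[0,0,0.5],[0,0,0]],[[0,0,0.9],[0,0,0]],[[0,0,1],[0,0,0]],[[0,0,1],[0,0,0]],[[0,0,0.9],[0,0,0]]]' 5
python3 -m crank '[[[0.967,0.25,0],[0,0,0]],[[0.967,0.25,0],[0,0,0]],[[0.967,0.25,0],[0,0,0]],[[0.967,0.25,0],[0,0,0]],[[0.967,0.25,0],[0,0,0]],[[0.967,0.25,0],[0,0,0]],[[0,0,0],[0,0,0]],[[0,0,0],[0,0,0]],[[0,0,0],[0,0,0]]]'
```

```text
time: 34.95
position: [0.4466, -0.0736, 0.0312]
tool_rot: [3.141, 0.0, 1.653]
force: [-0.9, -0.1, 0.5]
width: 0.534
finger_force: 0.0
time: 36.05
position: [0.4459, -0.0737, 0.1609]
tool_rot: [3.141, -0.0, 1.653]
force: [0.4, 0.2, -0.7]
width: 0.283
finger_force: 30.0
time: 36.95
position: [0.6193, -0.029, 0.1593]
tool_rot: [-3.141, 0.0, 1.653]
force: [-1.0, -0.1, -0.9]
width: 0.288
finger_force: 30.0
```

```bash
python3 -m crank '[[[0,0.03,-0.9],[0,0,0]],[[0,0,-0.6],[0,0,0]],[[0,0,-0.3],[0,0,0]],[[0,0,-0.3],[0,0,0]],[[0,0,-0.3],[0,0,0]],[[0,0,-0.15],[0,0,0]],[[0,0,0],[0,0,0]],[[0,0,0],[0,0,0]],[[0,0,0],[0,0,0]]]'
python3 -m crank '[[[0,0,0],[0,0,0]],[[0,0,0],[0,0,0]],[[0,0,0],[0,0,0]],[[0,0,0],[0,0,0]],[[0,0,1],[0,0,0]],[[0,0,1],[0,0,0]],[[0,0,1],[0,0,0]]]' 50
python3 -m crank '[[[-0.32,-0.97,0.4],[0,0,0]],[[-0.32,-0.97,0.4],[0,0,0]],[[-0.32,-0.97,0.4],[0,0,0]],[[-0.32,-0.97,0.4],[0,0,0]],[[-0.32,-0.97,0.4],[0,0,0]],[[-0.32,-0.97,0.4],[0,0,0]],[[-0.32,-0.97,0.4],[0,0,0]],[[-0.32,-0.97,0.4],[0,0,0]],[[-0.32,-0.97,0.4],[0,0,0]],[[-0.32,-0.97,0.4],[0,0,0]],[[-0.32,-0.97,0.4],[0,0,0]],[[-0.32,-0.97,0.4],[0,0,0]]]'
python3 -m crank '[[[0,0,0],[0,0,0]],[[0,0,0],[0,0,0]],[[0,0,0],[0,0,0]]]'
python3 - <<'E'
from h import *
a,_=snap('wrist','w3.png'); b,_=snap('top','t3.png')
bc=cv2.resize(b[130:310,80:440],None,fx=2.2,fy=2.2); bc=cv2.copyMakeBorder(bc,0,0,0,0,0)
cv2.imwrite('pics/t3c.png',cv2.cvtColor(bc,cv2.COLOR_RGB2BGR))
E
```

```text
time: 37.85
position: [0.6203, -0.0279, 0.0833]
tool_rot: [3.141, 0.0, 1.653]
force: [-0.3, 0.9, -0.8]
width: 0.284
finger_force: 30.0
time: 38.55
position: [0.6199, -0.0278, 0.174]
tool_rot: [-3.141, -0.0, 1.653]
force: [-0.0, -1.3, 0.1]
width: 0.536
finger_force: 0.0
time: 39.75
position: [0.5043, -0.3782, 0.3177]
tool_rot: [3.142, 0.0, 1.653]
force: [0.3, 0.5, 0.1]
width: 0.531
finger_force: 0.0
time: 40.05
position: [0.5052, -0.376, 0.3167]
tool_rot: [-3.141, -0.001, 1.654]
force: [0.5, -0.3, -0.7]
width: 0.531
finger_force: 0.0
```

View pics/w3.png

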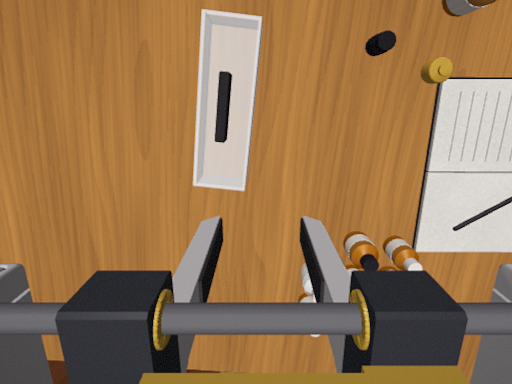

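View pics/t3c.png

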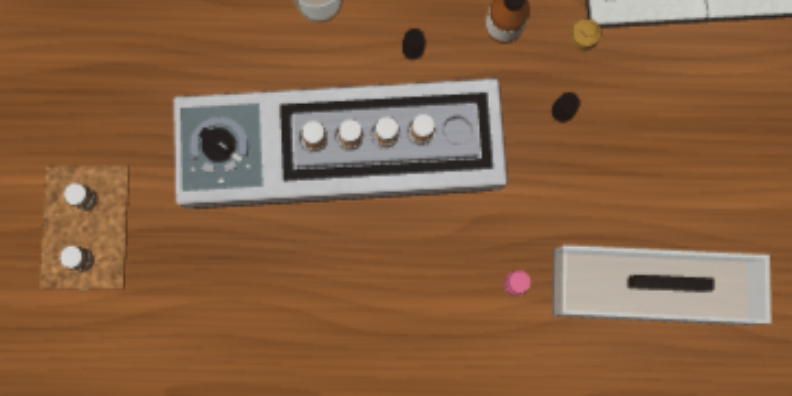

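All four jars stand in pockets 1 to 4, both finished jars stand on the mat, and the hood has hardly moved, with its handle at (223,107) in the wrist view. I'll measure the handle.

```bash
cat > m3.py <<'E'
from h import *
for n,f,(x0,x1,y0,y1) in(('wrist','w3.png',(195,262,10,190)),('top','t3.png',(330,440,225,280))):
    im=cv2.cvtColor(cv2.imread('pics/'+f),cv2.COLOR_BGR2RGB); p=camera_params(n)
    b=np.zeros(im.shape[:2],np.uint8); b[y0:y1,x0:x1]=(im[y0:y1,x0:x1].max(2)<70)
    c=max(cv2.findContours(b,0,2)[0],key=cv2.contourArea); r=cv2.minAreaRect(c)
    for z in(.094,.08):
        q=np.array([ray(p,*x,z)[:2] for x in cv2.boxPoints(r)]); d=[q[1]-q[0],q[2]-q[1]]
        print(n,z,np.round(r[1],1),'ctr',ray(p,*r[0],z).round(4),[(np.linalg.norm(x).round(4),np.arctan2(x[1],x[0]).round(3)) for x in d])
E
python3 m3.py
```

```text
wrist 0.094 [11.9 69.6] ctr [ 0.4499 -0.3092  0.094 ] [(np.float64(0.0878), np.float64(1.534)), (np.float64(0.0149), np.float64(0.011))]
wrist 0.08 [11.9 69.6] ctr [ 0.4482 -0.3096  0.08  ] [(np.float64(0.0909), np.float64(1.534)), (np.float64(0.0154), np.float64(0.011))]
top 0.094 [37.2  5.7] ctr [ 0.4479 -0.3054  0.094 ] [(np.float64(0.0138), np.float64(-0.075)), (np.float64(0.0914), np.float64(-1.599))]
top 0.08 [37.2  5.7] ctr [ 0.4488 -0.3093  0.08  ] [(np.float64(0.014), np.float64(-0.075)), (np.float64(0.0925), np.float64(-1.599))]
```

```bash
python3 -m crank '[[[-0.62,0.755,0],[0,0,-0.38]],[[-0.62,0.755,0],[0,0,-0.38]],[[-0.62,0.755,0],[0,0,-0.38]],[[0,0,-0.94],[0,0,0]],[[0,0,-0.94],[0,0,0]],[[0,0,-0.94],[0,0,0]],[[0,0,-0.94],[0,0,0]],[[0,0,-0.94],[0,0,0]],[[0,0,-0.94],[0,0,0]],[[0,0,-0.94],[0,0,0]],[[0,0,0],[0,0,0]],[[0,0,0],[0,0,0]]]' 50
python3 -m crank '[[[0,0,0],[0,0,0]],[[0,0,0],[0,0,0]]]'
python3 m2.py w4.png >/dev/null
```

```text
time: 41.35
position: [0.4494, -0.3085, 0.1201]
tool_rot: [-3.141, -0.001, 1.54]
force: [-0.5, 0.2, 0.5]
width: 0.531
finger_force: 0.0
time: 41.55
position: [0.4498, -0.3094, 0.1211]
tool_rot: [3.14, 0.001, 1.539]
force: [-0.3, -0.6, 0.9]
width: 0.532
finger_force: 0.0
```

View pics/w4.png

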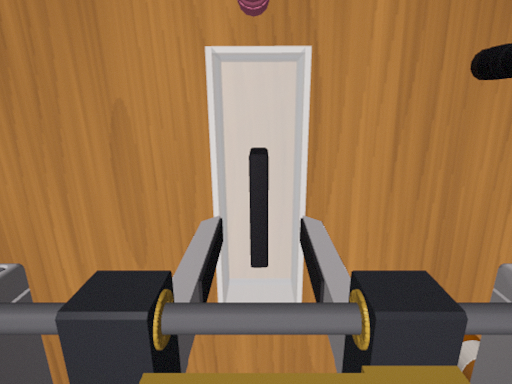

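The handle is centred between the fingers and parallel to them. I'll descend and grip.

```bash
python3 -m crank '[[[0,0,-0.8],[0,0,0]],[[0,0,-0.6],[0,0,0]],[[0,0,-0.4],[0,0,0]],[[0,0,0],[0,0,0]],[[0,0,0],[0,0,0]],[[0,0,0],[0,0,0]]]'
python3 -m crank '[[[0,0,0],[0,0,0]],[[0,0,0],[0,0,0]],[[0,0,0],[0,0,0]],[[0,0,0],[0,0,0]],[[0,0,0],[0,0,0]],[[0,0,0],[0,0,0]],[[0,0,0],[0,0,0]]]' 5
python3 -m crank '[[[0,0,0.3],[0,0,0]],[[0,0,0.6],[0,0,0]],[[0,0,0.9],[0,0,0]],[[0,0,0.9],[0,0,0]],[[0,0,0.9],[0,0,0]],[[0,0,0.9],[0,0,0]],[[0,0,0.9],[0,0,0]],[[0,0,0],[0,0,0]],[[0,0,0],[0,0,0]]]'
```

```text
time: 42.2
position: [0.4496, -0.3094, 0.0666]
tool_rot: [3.141, 0.001, 1.539]
force: [-0.6, -0.0, 0.3]
width: 0.531
finger_force: 0.0
time: 42.9
position: [0.4489, -0.3091, 0.0656]
tool_rot: [-3.141, -0.0, 1.539]
force: [-0.9, -0.0, 0.1]
width: 0.145
finger_force: 30.0
time: 43.8
position: [0.4491, -0.3091, 0.2281]
tool_rot: [3.141, 0.001, 1.539]
force: [0.2, 0.2, -3.0]
width: 0.145
finger_force: 30.0
```

```bash
python3 -m crank '[[[0.464,0.897,0],[0,0,0.095]],[[0.464,0.897,0],[0,0,0.095]],[[0.464,0.897,0],[0,0,0.095]],[[0.464,0.897,0],[0,0,0.095]],[[0.464,0.897,0],[0,0,0.095]],[[0.464,0.897,0],[0,0,0.095]],[[0.464,0.897,0],[0,0,0.095]],[[0.464,0.897,0],[0,0,0.095]],[[0.464,0.897,0],[0,0,0.095]],[[0.464,0.897,0],[0,0,0.095]],[[0.464,0.897,0],[0,0,0.095]],[[0.464,0.897,0],[0,0,0.095]]]'
python3 -m crank '[[[0,0,0],[0,0,0]],[[0,0,0],[0,0,0]],[[0,0,0],[0,0,0]],[[0,0,0],[0,0,0]]]'
python3 - <<'E'
from h import *
a,_=snap('wrist','w5.png'); b,_=snap('scene')
c=cv2.resize(b[120:320,150:370],(440,400)); a=cv2.resize(a,(360,270)); o=np.zeros((400,800,3),np.uint8); o[:,:440]=c; o[:270,440:]=a
cv2.imwrite('pics/s5.png',cv2.cvtColor(o,cv2.COLOR_RGB2BGR))
E
```

```text
time: 45.0
position: [0.6158, 0.0149, 0.2262]
tool_rot: [-3.139, -0.0, 1.653]
force: [0.7, -0.1, -1.5]
width: 0.146
finger_force: 30.0
time: 45.4
position: [0.6157, 0.0127, 0.2273]
tool_rot: [-3.141, 0.0, 1.651]
force: [1.2, 0.3, -2.1]
width: 0.149
finger_force: 30.0
```

View pics/s5.png

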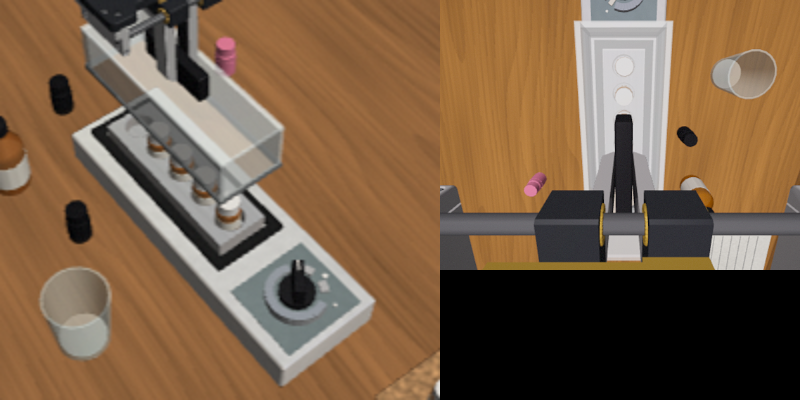

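The hood hangs level and lined up over the block with all four jars under it. I'll lower it.

```bash
python3 -m crank '[[[0,0.03,-0.6],[0,0,0]],[[0,0,-0.6],[0,0,0]],[[0,0,-0.6],[0,0,0]],[[0,0,-0.5],[0,0,0]],[[0,0,-0.4],[0,0,0]],[[0,0,-0.3],[0,0,0]],[[0,0,-0.2],[0,0,0]],[[0,0,0],[0,0,0]],[[0,0,0],[0,0,0]]]'
python3 -m crank '[[[0,0,-0.1],[0,0,0]],[[0,0,-0.06],[0,0,0]],[[0,0,0],[0,0,0]],[[0,0,0],[0,0,0]]]'
```

```text
time: 46.4
position: [0.6164, 0.0148, 0.1321]
tool_rot: [3.141, -0.0, 1.653]
force: [0.6, 1.2, -2.0]
width: 0.148
finger_force: 30.0
time: 46.8
position: [0.6162, 0.0147, 0.1269]
tool_rot: [-3.142, -0.0, 1.653]
force: [-0.5, 1.4, -2.4]
width: 0.146
finger_force: 30.0
```

```bash
python3 -m crank '[[[0,0,-0.1],[0,0,0]],[[0,0,0],[0,0,0]],[[0,0,0],[0,0,0]]]'
for i in 1 2 3; do python3 -m crank '[[[0,0,-0.08],[0,0,0]],[[0,0,0],[0,0,0]],[[0,0,0],[0,0,0]]]'|grep -E 'posi|force'; done
```

```text
time: 47.1
position: [0.6161, 0.0147, 0.1238]
tool_rot: [-3.141, -0.0, 1.653]
force: [1.0, -0.3, -2.5]
width: 0.146
finger_force: 30.0
position: [0.6162, 0.0147, 0.1215]
force: [-0.2, -0.1, 0.0]
finger_force: 30.0
position: [0.6162, 0.0147, 0.1191]
force: [-0.5, -0.2, 1.2]
finger_force: 30.0
position: [0.6162, 0.0147, 0.1173]
force: [-4.6, -0.5, 11.8]
finger_force: 30.0
```

```bash
for i in 1 2 3 4; do python3 -m crank '[[[0,0,-0.06],[0,0,0]],[[0,0,0],[0,0,0]],[[0,0,0],[0,0,0]]]'|grep -E 'posi|force: \['; done
```

```text
position: [0.6163, 0.0148, 0.1167]
force: [-11.8, -1.8, 30.2]
position: [0.6163, 0.0148, 0.1153]
force: [-15.0, -3.0, 36.0]
position: [0.6164, 0.0148, 0.1139]
force: [-17.4, -2.4, 42.1]
position: [0.6165, 0.0149, 0.1137]
force: [-25.8, -3.2, 65.2]
```

```bash
python3 -m crank '[[[0,0,0.2],[0,0,0]],[[0,0,0],[0,0,0]]]' |grep -E 'posi|force: \['
python3 -m crank '[[[0,0,0],[0,0,0]],[[0,0,0],[0,0,0]],[[0,0,0],[0,0,0]],[[0,0,0],[0,0,0]],[[0,0,1],[0,0,0]],[[0,0,1],[0,0,0]],[[0,0,1],[0,0,0]],[[0,0,1],[0,0,0]],[[0,-0.5,0],[0,0,0]],[[0,-1,0],[0,0,0]],[[0,-1,0],[0,0,0]],[[0,-1,0],[0,0,0]]]' 40
python3 - <<'E'
from h import *
a,p=snap('wrist','w6.png'); b,q=snap('scene','s6.png')
c=cv2.resize(b[140:300,170:350],(450,400)); a=cv2.resize(a[0:260,90:420],(350,276)); o=np.zeros((400,800,3),np.uint8); o[:,:450]=c; o[:276,450:]=a
cv2.imwrite('pics/s6c.png',cv2.cvtColor(o,cv2.COLOR_RGB2BGR))
E
```

```text
position: [0.6166, 0.0147, 0.1162]
force: [0.1, 0.3, -3.0]
time: 50.6
position: [0.6158, -0.0918, 0.2348]
tool_rot: [-3.141, 0.0, 1.653]
force: [0.3, -1.2, 0.1]
width: 0.422
finger_force: 0.0
```

View pics/s6c.png

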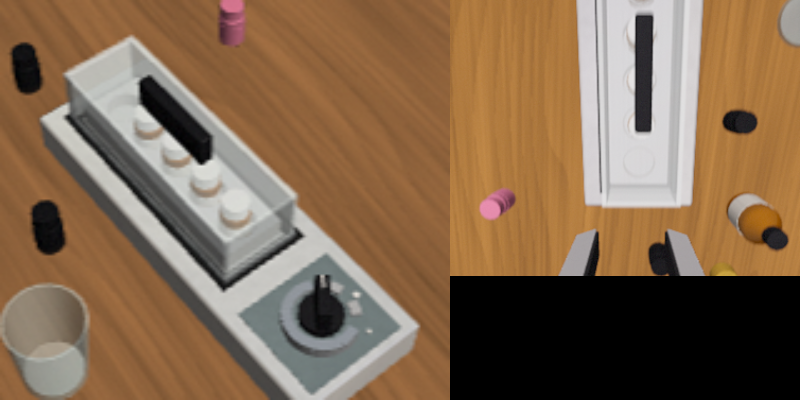

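The hood sits over the block on the seal, looking level. I'll check its height, and finish pressing if needed, by pushing closed fingertips on the handle top, which should stop at z ≈ 0.146 when home.

```bash
python3 -m crank '[[[0,0.9,0],[0,0,0]],[[0,0.9,0],[0,0,0]],[[0,0.9,0],[0,0,0]],[[0,0.83,0],[0,0,0]],[[0,0,-0.9],[0,0,0]],[[0,0,-0.9],[0,0,0]],[[0,0,-0.6],[0,0,0]],[[0,0,-0.2],[0,0,0]],[[0,0,0],[0,0,0]],[[0,0,0],[0,0,0]],[[0,0,0],[0,0,0]]]' 0
for i in 1 2 3 4 5 6; do python3 -m crank '[[[0,0,-0.05],[0,0,0]],[[0,0,0],[0,0,0]]]'|grep -E 'posi|force: \['; done
```

```text
time: 51.8
position: [0.6167, 0.0157, 0.1585]
tool_rot: [3.14, 0.0, 1.653]
force: [-0.0, 0.2, 0.1]
width: 0.003
finger_force: 0.0
position: [0.6163, 0.0156, 0.1563]
force: [0.2, 0.6, -0.2]
position: [0.6161, 0.0156, 0.1544]
force: [0.8, 0.2, 0.5]
position: [0.616, 0.0156, 0.1527]
force: [-0.2, 0.6, 0.1]
position: [0.616, 0.0156, 0.1512]
force: [0.3, -0.1, -0.9]
position: [0.616, 0.0156, 0.1498]
force: [0.8, -1.0, 0.1]
position: [0.6161, 0.0156, 0.1483]
force: [-0.0, 0.1, -0.6]
```

```bash
for i in 1 2 3 4; do python3 -m crank '[[[0,0,-0.05],[0,0,0]],[[0,0,0],[0,0,0]]]'|grep -E 'posi|force: \['; done
```

```text
position: [0.616, 0.0156, 0.1468]
force: [0.1, 0.4, 0.5]
position: [0.6163, 0.0157, 0.1462]
force: [-3.7, -1.1, 10.2]
position: [0.6165, 0.0157, 0.146]
force: [-10.3, -2.0, 27.9]
position: [0.6168, 0.0158, 0.1458]
force: [-16.1, -2.1, 43.7]
```

Contact comes at 0.146 m and is stiff, so the hood is fully home. Now the knob.

```bash
python3 -m crank '[[[0,0,1],[0,0,0]],[[0,0,1],[0,0,0]],[[0,0,1],[0,0,0]],[[-0.13,1,0],[0,0,0]],[[-0.13,1,0],[0,0,0]],[[-0.13,1,0],[0,0,0]],[[-0.13,1,0],[0,0,0]],[[0,0,0],[0,0,0]],[[0,0,0],[0,0,0]],[[0,0,0],[0,0,0]]]' 40
python3 - <<'E'
from h import *
a,p=snap('wrist','w7.png'); import pickle; pickle.dump(p,open('p7.pkl','wb'))
print(proj(p,(.5997,.2093,.094)))
u,v=proj(p,(.5997,.2093,.094)).astype(int); y0,x0=max(v-70,0),max(u-70,0); print(x0,y0)
cv2.imwrite('pics/w7c.png',cv2.cvtColor(cv2.resize(a[y0:y0+140,x0:x0+140],None,fx=4,fy=4),cv2.COLOR_RGB2BGR))
E
```

```text
time: 54.8
position: [0.6008, 0.1344, 0.2323]
tool_rot: [-3.141, 0.001, 1.652]
force: [-0.4, 0.2, 0.1]
width: 0.428
finger_force: 0.0
[265.70088485 104.79105374]
195 34
```

View pics/w7c.png

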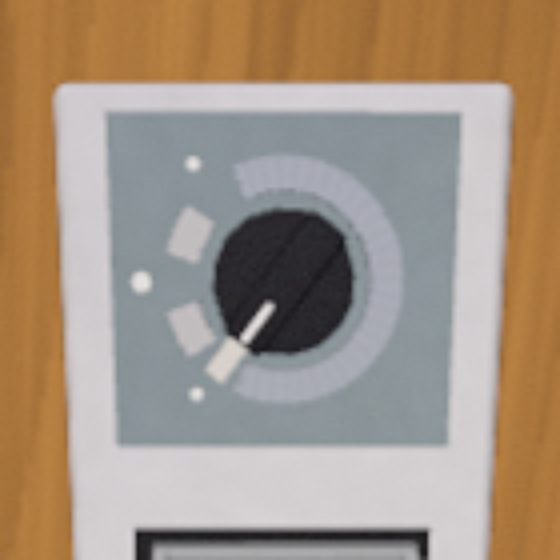

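The knob disc is centred at crop (285,282), which is pixel (266,104.5), matching the predicted knob axis. The pointer line aims at the lowest (off) dot.

```bash
python3 -m crank '[[[0,0.357,0],[0,0,-0.956]],[[0,0.357,0],[0,0,-0.956]],[[0,0.357,0],[0,0,-0.956]],[[0,0.357,0],[0,0,-0.956]],[[0,0.357,0],[0,0,-0.956]],[[0,0.357,0],[0,0,-0.956]],[[0,0.357,0],[0,0,-0.956]],[[0,0,0],[0,0,0]],[[0,0,0],[0,0,0]],[[0,0,0],[0,0,0]]]' 40
python3 -m crank '[[[-0.02,0,-1],[0,0,0]],[[0,0,-1],[0,0,0]],[[0,0,-1],[0,0,0]],[[0,0,-1],[0,0,0]],[[0,0,0],[0,0,0]],[[0,0,0],[0,0,0]],[[0,0,0],[0,0,0]]]'
```

```text
time: 55.85
position: [0.6008, 0.2094, 0.2324]
tool_rot: [3.141, 0.0, 0.985]
force: [0.3, -0.3, 0.5]
width: 0.425
finger_force: 0.0
time: 56.55
position: [0.6009, 0.2107, 0.1143]
tool_rot: [3.14, -0.002, 0.984]
force: [-0.1, 0.4, 0.4]
width: 0.427
finger_force: 0.0
```

```bash
python3 -m crank '[[[-0.02,-0.02,-0.7],[0,0,0]],[[0,0,-0.5],[0,0,0]],[[0,0,-0.28],[0,0,0]],[[0,0,0],[0,0,0]],[[0,0,0],[0,0,0]]]'
python3 -m crank '[[[0,0,0],[0,0,0]],[[0,0,0],[0,0,0]],[[0,0,0],[0,0,0]],[[0,0,0],[0,0,0]],[[0,0,0],[0,0,0]],[[0,0,0],[0,0,0]]]' 4
```

```text
time: 57.05
position: [0.5996, 0.2102, 0.0685]
tool_rot: [3.142, -0.0, 0.984]
force: [-0.7, -0.2, -0.3]
width: 0.426
finger_force: 0.0
time: 57.65
position: [0.5995, 0.21, 0.0683]
tool_rot: [3.141, -0.0, 0.984]
force: [0.5, -0.8, 3.2]
width: 0.126
finger_force: 30.0
```

Gripped at 12 mm. Pushing down 7 mm.

```bash
python3 -m crank '[[[0,0,-0.1],[0,0,0]],[[0,0,-0.1],[0,0,0]],[[0,0,0],[0,0,0]],[[0,0,0],[0,0,0]]]'|grep -E 'posi|force: \['
python3 -m crank '[[[0,0,-0.04],[0,0,0]],[[0,0,0],[0,0,0]],[[0,0,0],[0,0,0]]]'|grep -E 'posi|force: \['
```

```text
position: [0.5996, 0.21, 0.0621]
force: [-0.1, -1.4, 6.8]
position: [0.5996, 0.21, 0.0612]
force: [-2.3, -1.1, 10.4]
```

```bash
python3 -m crank '[[[0,0,0],[0,0,-0.75]],[[0,0,0],[0,0,-0.75]],[[0,0,0],[0,0,-0.75]],[[0,0,0],[0,0,-0.75]],[[0,0,0],[0,0,-0.75]],[[0,0,0],[0,0,-0.75]],[[0,0,0],[0,0,-0.75]],[[0,0,0],[0,0,-0.75]],[[0,0,0],[0,0,-0.75]],[[0,0,0],[0,0,-0.75]],[[0,0,0],[0,0,-0.75]],[[0,0,0],[0,0,-0.75]]]'
python3 -m crank '[[[0,0,0],[0,0,0]],[[0,0,0],[0,0,0]],[[0,0,0],[0,0,0]],[[0,0,0],[0,0,0]]]'
```

```text
time: 59.55
position: [0.5995, 0.2101, 0.0612]
tool_rot: [-3.141, -0.001, 0.08]
force: [-1.9, -0.7, 9.9]
width: 0.126
finger_force: 30.0
time: 59.95
position: [0.5995, 0.2101, 0.0612]
tool_rot: [-3.141, -0.0, 0.084]
force: [-2.1, -0.5, 10.4]
width: 0.125
finger_force: 30.0
```

```bash
python3 -m crank '[[[0,0,0.12],[0,0,0]],[[0,0,0.12],[0,0,0]],[[0,0,0],[0,0,0]],[[0,0,0],[0,0,0]]]'|grep -E 'posi|force: \[|rot'
python3 -m crank '[[[0,0,0],[0,0,0]],[[0,0,0],[0,0,0]],[[0,0,0],[0,0,0]],[[0,0,0],[0,0,0]],[[0,0,0.5],[0,0,0]],[[0,0,1],[0,0,0]],[[0,0,1],[0,0,0]],[[0,0,1],[0,0,0]],[[0,0,1],[0,0,0]],[[0,0,1],[0,0,0]]]' 40
python3 -m crank '[[[-0.6,-0.9,0.5],[0,0,0.5]],[[-0.6,-0.9,0.5],[0,0,0.5]],[[-0.6,-0.9,0.5],[0,0,0.5]],[[-0.6,-0.9,0.5],[0,0,0.5]],[[-0.6,-0.9,0.5],[0,0,0.5]],[[-0.6,-0.9,0],[0,0,0.5]],[[-0.6,-0.9,0],[0,0,0.5]],[[-0.6,-0.9,0],[0,0,0.5]],[[-0.6,-0.9,0],[0,0,0.5]],[[0,-0.9,0],[0,0,0.5]],[[0,0,0],[0,0,0]],[[0,0,0],[0,0,0]]]'
python3 - <<'E'
from h import *
b,q=snap('scene','s8.png'); t,_=snap('top','t8.png')
c=cv2.resize(b[150:330,170:350],(400,400)); d=cv2.resize(t[155:285,90:350],(400,200)); o=np.zeros((400,800,3),np.uint8); o[:,:400]=c; o[:200,400:]=d
e=cv2.resize(t[170:225,155:210],(200,200),interpolation=cv2.INTER_CUBIC); o[200:,400:600]=e
cv2.imwrite('pics/f8.png',cv2.cvtColor(o,cv2.COLOR_RGB2BGR))
E
```

```text
position: [0.5995, 0.2101, 0.068]
tool_rot: [-3.141, -0.0, 0.084]
force: [1.3, 0.5, 3.9]
time: 61.35
position: [0.5992, 0.21, 0.2357]
tool_rot: [-3.141, -0.001, 0.084]
force: [1.4, 0.8, -0.4]
width: 0.427
finger_force: 0.0
time: 62.55
position: [0.4373, -0.0599, 0.309]
tool_rot: [3.141, -0.001, 0.582]
force: [-0.3, 0.4, -0.3]
width: 0.425
finger_force: 0.0
```

View pics/f8.png

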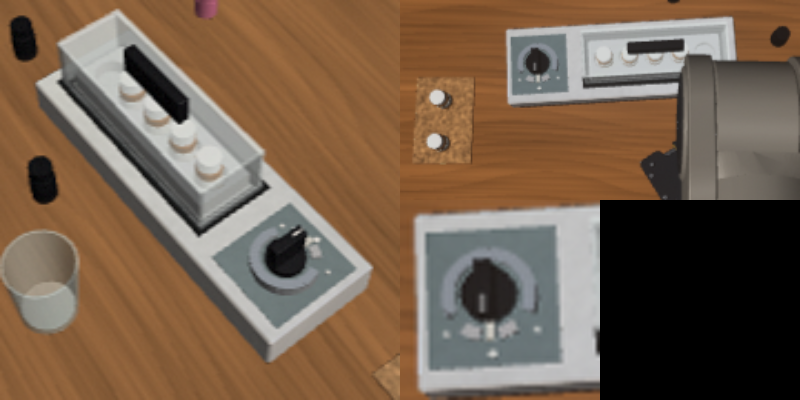

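The pointer sits at the middle (largest) dot, the knob came back up to its starting height, the hood is home over four jars, and both finished jars stand on the mat.

```bash
python3 -c "
from plant import ticket
print(ticket.close_job())"
```

```text
the job is handed in; nothing more can be done
None
```

The job is done and handed in: both finished jars are on the cork mat, all four bench jars are in their own pockets, the hood is pressed home on its seal, and the knob is at the middle notch and sprung back up; it took about 63 s of robot time and nothing else was touched.

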